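# Change over the clips on a sanding jig

## Robot

A 7-joint arm with a two-finger parallel gripper is mounted at the origin on the work surface. World frame = base frame: x ahead of the robot, y to its left, z up, the work surface at z = 0. Lengths are in m, angles in rad, forces in N, time in s.
With the tool pointing down it reaches from about 0.4 to 0.85 m from the base axis. Payload 10.4 kg.
Tool frame: the origin (TCP) lies at the very end of the fingers, on their centre line; the grasp point (between the pads) lies 19 mm behind it; z points along the fingers, y is the direction in which the jaws open and shut (so a half turn about z gives the same grasp; the last joint's range is limited). The gripper opens to 87 mm and grips with 3 to 60 N. Pads are 19 mm wide; open, the fingers measure 117 mm over their backs; the gripper's body (75 mm by 190 mm) begins 51 mm behind the grasp point.
Start: joints at [1.287, 0.332, -0.065, 1.46, 0.022, 1.35, -0.088], TCP at [0.161, -0.604, 0.223] pointing down, gripper open.
Joint ranges: [-2.6, 2.6], [-0.5, 2.12], [-1.47, 1.34], [0.16, 2.42], [-1.27, 4.41], [0.06, 2.06], [-2.6, 2.6]. Speed limits (rad/s): [2.22, 2.22, 2.79, 2.79, 3.14, 3.14, 3.14].

## Interface

Orientations are given as a unit quaternion [x, y, z, w].
In Python, from bench import read_state, camera, close_job, recognise, masks_of gives the robot as it stands.
- The arm moves only by the tool play_rows, never from a script. Its argument "moves" is a list of rows, each a list of 3 entries, a list of its own where there are three numbers: the shift along the tool's x, y, z in cm, then the turn, a rotation vector about the tool's x, y, z in rad, then the finger opening in cm, from 0 to 8.7. In form: [[[dx, dy, dz], [ax, ay, az], jaw], ...]. A call has 1 to 8 rows; each row is the pose to reach, as a shift and turn from the pose commanded when the call began, along the tool's axes at that moment; what a row does not reach only later rows make up. A row lasts 1/8 s, in which the tool goes at most 62.5 mm and 10.7 degrees, less where a joint would pass 70% of its speed; a pose out of reach is approached as far as the arm can. A call with a gripper value outside its range is refused whole. The fingers move at their own pace and stop on an object; "grip_force" is the grip in N (left out, the last holds). Time passes only in rows, so rows that repeat a pose let the fingers close. It gives the time, the measured TCP pose, the force and the opening at its end, in the units of the state.
- read_state(): the state, without advancing time (a new reading comes with each control period).
- camera(name): name is "scene" or "side" or "wrist"; returns a dict with "frame" (480x640x3 uint8, red, green, blue), "intrinsics" (3x3 intrinsics, pixels), "camera_from_world" (4x4, takes a point from world to camera coordinates). Camera axes: x right, y down, z forward; pixel columns grow to the right and rows downward; lengths in m; the calibration is good to about 2 mm. A picture is of the moment at which its call begins. There is no depth.
- close_job(): hands the job in, once; it reports no verdict.
Trained networks look in a picture, given as the dict that the camera call returned (one of the last four; its "shot" number tells which), for a name from the list of things; names that differ only in an ending like _2 or _b are one class to them, and where a whole thing is asked for, a point or a joint stands for the part that bears it (a point fixed in the world has none). Each returns a list of dicts, best first, with "conf" (0 to 1); they miss things now and then, are a little off and sometimes report something else, mostly with a low value. They report only what shows in the picture. A call takes as long as a camera call.
- recognise(picture, query): "at" ([column, row] in pixels, amid what is visible of it).
- masks_of(picture, query): "region" (480x640 bool, what is visible of it) and "at" ([column, row] in pixels, amid what is visible of it).
The state is a dict: "time": time; "joint_positions": joint angles; "joint_vel": joint speeds; "joint_torque": joint torques, N m; "ee_pos": TCP position; "eef_rot": TCP orientation; "ft_force": force on the tool from outside, world axes, zero at the start; "torque": the same for the moment, N m; "width": finger opening in m.
Only numpy, scipy, OpenCV 4.12 (cv2) and the standard library are available. Lean on these libraries where they do the work, as an engineer would, in place of code of your own. Each camera call takes 0.05 s, during which the arm holds its last target.

## Task

The moulded panel on the sanding jig is held by the red-knobbed spring clip, just where it has to be sanded next. Swing the yellow-knobbed clip round its pivot screw until it lies square across the panel's edge and presses on it; only then swing the red clip right off the panel, so that no part of it is above the wood. The panel stays lying in its frame, never without a clip, and the things around the jig are left alone.

Things in the scene. Friction and masses are not known exactly. Their poses are not given: they have to be found in the camera images.
- jig: Plywood jig board fixed to the bench, 240 (x) x 290 (y) x 18 mm, origin at the centre of its underside. Low wooden strips 8 mm high frame the panel; both clip pivots stand along its +x side.
- panel: Loose dark wooden moulded panel lying in the jig's frame (2 mm play in x and y), 100 (x) x 230 (y) x 16 mm, 0.2 to 0.45 kg, origin at the centre of its underside; its top is 34 mm above the bench. Its long +x edge is the one the clips reach over, 47 mm from the pivot axes. Three round beads along its -x half rise up to 6 mm above its top.
- yellow_clip: Fixed base of the yellow-knobbed clip; origin on the pivot axis at the jig board's top face, 62 mm to jig +x of the jig's origin. A vertical pivot screw 60 mm tall, head 20 mm across, carries a flat steel arm 18 mm wide, 80 mm from the pivot to the yellow knob. Yaw as the jig. The yellow and red clips may change places; the two pivots are 125 mm apart along jig y.
- red_clip: Fixed base of the red-knobbed clip; origin on the pivot axis at the jig board's top face, 62 mm to jig +x of the jig's origin. A vertical pivot screw 60 mm tall, head 20 mm across, carries a flat steel arm 18 mm wide, 80 mm from the pivot to the red knob. Yaw as the jig. Otherwise the same as the yellow clip.
- yellow_swing (a joint): Swing angle of the yellow clip's arm about its pivot, rad: 0 = parallel to the panel's long edge, pointing along jig +y (off the panel); grows anticlockwise from above; 1.57 = square across the panel's edge, pointing along jig -x. Stops at -0.4 and 1.95; light friction (0.03 N m) holds it. Its nose is over the panel above 0.63; wholly outside the panel below 0.41. It starts off the panel, between -0.25 and 0.25.
- red_swing (a joint): Swing angle of the red clip's arm about its pivot, rad: 0 = parallel to the panel's long edge, pointing along jig +y (off the panel); grows anticlockwise from above; 1.57 = square across the panel's edge, pointing along jig -x. Stops at -0.4 and 1.95; light friction (0.03 N m) holds it. Its nose is over the panel above 0.63; wholly outside the panel below 0.41. It starts on the panel, between 1.35 and 1.8.
- yellow_knob (a point): Centre of the upright yellow knob (24 mm across, 44 mm tall) at the end of the arm, 80 mm from the pivot axis, 74 mm above the bench (76 on the panel). Arm's upper face 26 mm below. Under the knob is the nose, a steel ball 28 mm across; it rides up the panel's edge if pushed (about 5 N). Knob and arm can be raised up to 14 mm against a coil spring (1.5 N + 0.5 N/mm) that presses them down again.
- red_knob (a point): Centre of the upright red knob (24 mm across, 44 mm tall) at the end of the arm, 80 mm from the pivot axis, 74 mm above the bench (76 on the panel). Arm's upper face 26 mm below. Under the knob is the nose, a steel ball 28 mm across; it rides up the panel's edge if pushed (about 5 N). Knob and arm can be raised up to 14 mm against a coil spring (1.5 N + 0.5 N/mm) that presses them down again.
- sanding_block: Bystander: loose cork sanding block, 60 x 100 x 34 mm, origin under its centre.
- wax_tin: Bystander: loose tin, 72 mm across, 70 mm tall, origin under its centre.
- oil_jar: Bystander: loose amber jar, 64 mm across, 100 mm tall, origin under its centre.
- dust_brush: Bystander: loose brush lying flat, 200 mm long, 42 mm wide, 20 mm high, origin under its middle.

How it is judged:
By the outcome, as a careful person would: the job done as asked, in the order asked, and still so for the second after the job is handed in, with the robot touching nothing.
It also fails if it takes over 56 s, if anything falls off the work surface, if the arm or the gripper's body presses on something with over 40 N, if the wrist force passes 120 N, or if a joint passes its speed limit or range.

## Working session

There is one attempt and no reset: what is moved stays moved. The work goes in short steps, Python scripts to look and compute and a tool call to move; the robot and the scene stay as the last step left them, time stands still between calls to the robot, and variables do not carry over. Pictures are saved under pics/ and viewed, and the job is handed in when it is done.

Besides the shell and the picture viewer there is one more tool, called after "Emit:" as name(argument=value, ...), one argument or row to a line, values as JSON. play_rows: Moves the arm, as the interface text tells. Its arguments: {"type":"object","properties":{"moves":{"type":"array","items":{"type":"array"}},"grip_force":{"type":"number"}},"required":["moves"]}

```bash
mkdir -p pics; ls; cat > h.py <<'E'
import numpy as np, cv2
from bench import *
def snap(n,fn):
    p=camera(n); cv2.imwrite('pics/'+fn,p['frame'][:,:,::-1]); return p
def ray(p,uv):
    K=np.array(p['intrinsics']);T=np.array(p['camera_from_world'])
    d=np.linalg.inv(K)@[uv[0],uv[1],1]; R=T[:3,:3]
    return -R.T@T[:3,3], R.T@d
def atz(p,uv,z):
    o,d=ray(p,uv); return o+d*(z-o[2])/d[2]
def proj(p,X):
    K=np.array(p['intrinsics']);T=np.array(p['camera_from_world'])
    c=T[:3,:3]@np.array(X)+T[:3,3]; u=K@c; return u[:2]/u[2]
def tri(ps):
    A=np.zeros((3,3));b=np.zeros(3)
    for p,uv in ps:
        o,d=ray(p,uv);d=d/np.linalg.norm(d);M=np.eye(3)-np.outer(d,d);A+=M;b+=M@o
    return np.linalg.solve(A,b)
E
python3 - <<'E'
from h import *
np.set_printoptions(precision=4,suppress=True)
a=snap('scene','s0.png');b=snap('side','d0.png')
print(read_state())
for q in ['yellow_knob','red_knob','yellow_clip','red_clip','panel','jig','sanding_block','wax_tin','oil_jar','dust_brush']:
    ra=recognise(a,q);rb=recognise(b,q)
    print(q,[(r['at'],round(r['conf'],2)) for r in ra[:2]],[(r['at'],round(r['conf'],2)) for r in rb[:2]])
    if ra and rb: print('  ',tri([(a,ra[0]['at']),(b,rb[0]['at'])]))
E
```

```text
pics
{'time': 0.1, 'joint_positions': array([ 1.2874,  0.3328, -0.0647,  1.4608,  0.0216,  1.3499, -0.0885]), 'joint_vel': array([ 0.0008, -0.0021,  0.0005, -0.0019, -0.0004,  0.0011, -0.0001]), 'joint_torque': array([  0.0013, -62.4547,   0.0245, -39.0719,  -0.0614,   0.0365,
         0.0001]), 'ee_pos': array([ 0.1611, -0.6035,  0.2219]), 'eef_rot': array([ 0.9915,  0.13  , -0.0001, -0.0006]), 'ft_force': array([-1.0145, -0.9742, -0.4785]), 'torque': array([ 0.0712, -0.0154,  0.008 ]), 'width': 0.08716161569494964}
yellow_knob [([319.6, 257.1], 0.8)] [([318.4, 242.8], 0.77)]
   [0.5483 0.0334 0.0708]
red_knob [([362.7, 264.3], 0.55), ([365.9, 266.6], 0.49)] [([336.4, 272.2], 0.7)]
   [0.4727 0.0824 0.0531]
yellow_clip [] [([322.9, 244.7], 0.6)]
red_clip [([357.3, 268.8], 0.73), ([447.1, 327.3], 0.64)] [([325.6, 269.2], 0.74)]
   [0.4937 0.0907 0.0562]
panel [] []
jig [([345.2, 287.1], 0.94), ([302.8, 212.7], 0.68)] [([329.5, 304.8], 0.68)]
   [ 0.4935  0.0666 -0.0291]
sanding_block [([444.8, 327.4], 0.87), ([314.3, 256.3], 0.26)] [([291.1, 358.7], 0.95)]
   [0.4346 0.2904 0.0148]
wax_tin [([303.0, 214.4], 0.69), ([244.8, 230.9], 0.33)] [([405.7, 217.2], 0.88), ([325.2, 271.0], 0.25)]
   [ 0.4521 -0.1905  0.0443]
oil_jar [([244.0, 231.6], 0.58)] [([341.4, 204.8], 0.87)]
   [ 0.6189 -0.1761  0.0466]
dust_brush [([310.5, 320.6], 0.67), ([447.8, 330.0], 0.47)] [([257.1, 277.4], 0.62)]
   [0.6361 0.138  0.0143]
```

```bash
python3 - <<'E'
import cv2
for n in 'sd':
    i=cv2.imread(f'pics/{n}0.png'); c=i[170:390,200:500]; cv2.imwrite(f'pics/{n}0c.png',cv2.resize(c,(800,587),interpolation=cv2.INTER_CUBIC))
E
```

```text
(no output)
```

View pics/s0.png

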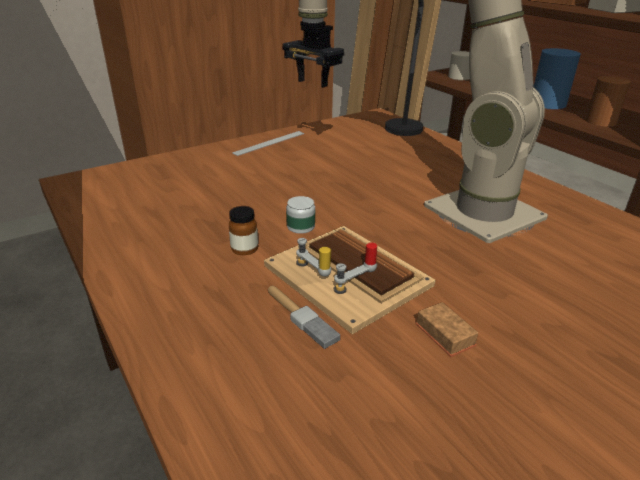

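View pics/s0c.png

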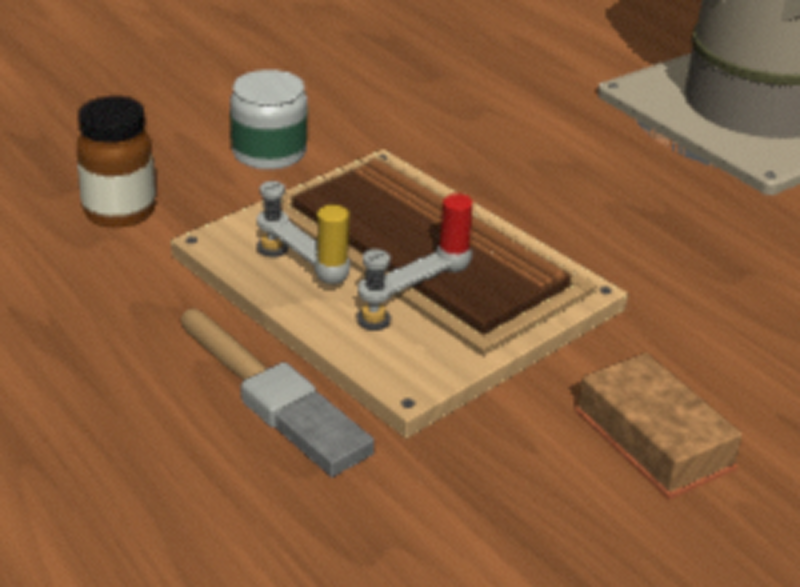

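View pics/d0c.png

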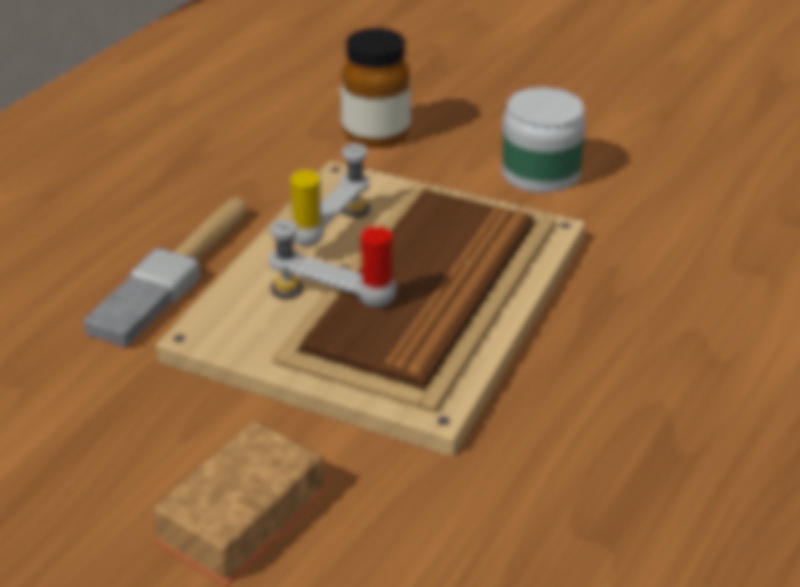

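```bash
cat > pose.py <<'E'
from h import *
np.set_printoptions(precision=4,suppress=True)
E
python3 - <<'E'
from pose import *
a=camera('scene');b=camera('side')
c=lambda x,y:(200+x/2.6667,170+y/2.6667)
print('scene corners',[atz(a,c(*q),.018) for q in [(173,243),(405,421),(625,294),(383,152)]])
print('side corners',[atz(b,c(*q),.018) for q in [(160,350),(455,441),(585,222),(333,165)]])
for n,s,d in [('Y',(272,188),(355,152)),('R',(377,258),(284,230))]:
    print(n,'screw',atz(a,c(*s),.078),atz(b,c(*d),.078),tri([(a,c(*s)),(b,c(*d))]))
for n in ['yellow_knob','red_knob']:
    out=[]
    for p in (a,b):
        m=masks_of(p,n)
        for r in m[:2]:
            ys,xs=np.nonzero(r['region']); print(n,round(r['conf'],2),r['at'],xs.min(),xs.max(),ys.min(),ys.max(), len(xs))
        # colour
        f=cv2.cvtColor(p['frame'],cv2.COLOR_RGB2HSV).astype(int)
        H,S,V=f[...,0],f[...,1],f[...,2]
        k=((H>22)&(H<32)&(S>180)&(V>90)) if n[0]=='y' else (((H<4)|(H>176))&(S>200)&(V>100))
        k[:, :200]=0;k[:,500:]=0;k[:180]=0;k[390:]=0
        nn,l,st,ce=cv2.connectedComponentsWithStats(k.astype(np.uint8)); i=1+st[1:,4].argmax()
        print('col',ce[i],st[i]); out.append((p,ce[i]))
    z=.076 if n[0]=='r' else .074
    print(n,tri(out),[atz(p,uv,z) for p,uv in out])
E
```

```text
scene corners [array([ 0.6167, -0.0813,  0.018 ]), array([0.5841, 0.199 , 0.018 ]), array([0.3487, 0.1724, 0.018 ]), array([ 0.3823, -0.1094,  0.018 ])]
side corners [array([0.5765, 0.2014, 0.018 ]), array([0.3442, 0.1721, 0.018 ]), array([ 0.3792, -0.1167,  0.018 ]), array([ 0.6096, -0.0847,  0.018 ])]
Y screw [ 0.5519 -0.029   0.078 ] [ 0.5507 -0.0299  0.078 ] [ 0.5511 -0.0305  0.0773]
R screw [0.5373 0.0958 0.078 ] [0.5355 0.095  0.078 ] [0.5362 0.0941 0.0769]
yellow_knob 0.83 [319.6, 257.7] 297 330 246 275 537
col [324.3732 258.0352] [319 248  11  21 142]
yellow_knob 0.81 [318.9, 242.4] 310 338 231 262 490
col [314.0546 243.4973] [309 234  11  21 183]
yellow_knob [0.5479 0.0502 0.0782] [array([0.5453, 0.0473, 0.074 ]), array([0.5527, 0.0425, 0.074 ])]
red_knob 0.85 [362.1, 267.5] 334 376 243 282 580
col [370.8432 253.4   ] [366 243  11  21 185]
red_knob 0.84 [337.4, 269.2] 301 348 256 284 664
red_knob 0.49 [329.6, 306.0] 259 418 231 340 5928
col [340.7594 265.1872] [336 256  11  21 187]
red_knob [0.4584 0.0888 0.0791] [array([0.4562, 0.0868, 0.076 ]), array([0.4614, 0.0833, 0.076 ])]
```

```bash
cat >> h.py <<'E'
from scipy.spatial.transform import Rotation as Ro
def go(target,yaw):
    """print shift cm & turn for tool-down pose with tool y at world angle yaw"""
    s=read_state(); R=Ro.from_quat(s['eef_rot'])
    y=np.array([np.cos(yaw),np.sin(yaw),0]);z=np.array([0,0,-1.]);x=np.cross(y,z)
    Rt=Ro.from_matrix(np.c_[x,y,z])
    d=R.inv().apply(np.array(target)-s['ee_pos'])*100
    print('shift',np.round(d,2),'turn',np.round((R.inv()*Rt).as_rotvec(),3),'norm mm',np.linalg.norm(d)*10)
def tyaw():
    y=Ro.from_quat(read_state()['eef_rot']).as_matrix()[:,1]; return np.arctan2(y[1],y[0])
E
python3 -c "
from h import *
go([.55,.03,.23],.04)"
```

```text
shift [ 53.91 -51.22  -0.75] turn [ 0.    0.   -1.35] norm mm 743.6479368512598
```

Emit:
play_rows(
  moves=[
    [[4.5, -4.3, -0.7], [0, 0, -0.11], 8.7],
    [[9, -8.5, -0.7], [0, 0, -0.22], 8.7],
    [[13.5, -12.8, -0.7], [0, 0, -0.34], 8.7],
    [[18, -17.1, -0.7], [0, 0, -0.45], 8.7],
    [[22.5, -21.4, -0.7], [0, 0, -0.56], 8.7],
    [[27, -25.6, -0.7], [0, 0, -0.67], 8.7],
    [[31.5, -29.9, -0.7], [0, 0, -0.79], 8.7],
    [[36, -34.2, -0.7], [0, 0, -0.9], 8.7],
  ],
)

```text
time: 2.4
ee_pos: [0.4216, -0.1789, 0.2299]
eef_rot: [0.835, 0.55, 0.0, 0.001]
ft_force: [1.1, -1.4, -0.9]
width: 0.087
```

```bash
python3 -c "
from h import *
print(read_state()['joint_positions'])
go([.55,.03,.23],.04)"
```

```text
[ 0.84781802 -0.01765835 -0.53399349  1.84425114 -0.00859697  1.31149724
 -0.09035104]
shift [ 2.426e+01  3.540e+00 -2.000e-02] turn [ 0.001  0.001 -0.446] norm mm 245.17277186982554
```

Emit:
play_rows(
  moves=[
    [[5, 0.7, 0], [0, 0, -0.11], 6],
    [[10, 1.4, 0], [0, 0, -0.22], 5],
    [[15, 2.1, 0], [0, 0, -0.34], 4.5],
    [[20, 2.8, 0], [0, 0, -0.446], 4.5],
    [[24.3, 3.5, 0], [0, 0, -0.446], 4.5],
    [[24.3, 3.5, 0], [0, 0, -0.446], 4.5],
    [[24.3, 3.5, 0], [0, 0, -0.446], 4.5],
  ],
)

```text
time: 3.28
ee_pos: [0.5496, 0.0277, 0.2294]
eef_rot: [0.694, 0.72, -0.0, -0.0]
ft_force: [0.8, -0.6, -0.2]
width: 0.045
```

```bash
python3 -c "
from h import *
s=read_state();print(s['joint_positions'],s['ee_pos'],tyaw(),s['width'])
w=snap('wrist','w1.png')
for q in ['yellow_knob','red_knob','yellow_clip','red_clip']:
  for r in recognise(w,q)[:2]: print(q,r['at'],r['conf'])
"
```

```text
[ 0.52039435  0.2432015  -0.75836231  1.61897153  0.17095074  1.34812983
 -0.22558485] [0.54959651 0.02769037 0.22935772] 0.03567777680894732 0.045030074084994445
yellow_knob [326.0, 215.7] 0.63
yellow_knob [244.2, 139.9] 0.51
red_knob [242.6, 142.7] 0.71
yellow_clip [325.7, 231.4] 0.58
red_clip [256.1, 139.4] 0.82
```

View pics/w1.png

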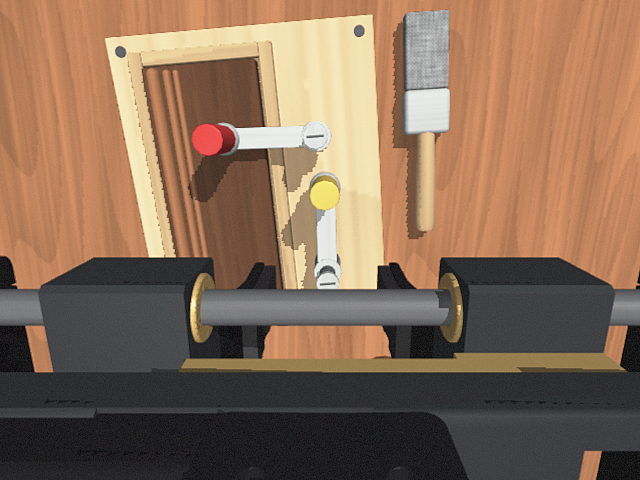

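```bash
python3 -c "
from pose import *
w=camera('wrist')
Y=atz(w,(324.5,194),.096);R=atz(w,(209,139),.098);yp=atz(w,(328,283),.078);rp=atz(w,(315.5,136),.078)
print(Y,R,yp,rp,(Y-yp),(R-rp),np.hypot(*(Y-yp)[:2]),np.hypot(*(R-rp)[:2]),rp-yp)
j=np.arctan2(-(rp-yp)[0],(rp-yp)[1]);print('yaw',j)
for k,p in((Y,yp),(R,rp)):
  d=k-p;print('swing',np.arctan2(d[1],d[0])-np.pi/2-j)
go([Y[0],Y[1],.13],.04)
print(proj(w,[.55,.047,.096]))
"
```

```text
[0.5485 0.0487 0.096 ] [0.461  0.0873 0.098 ] [ 0.5542 -0.0323  0.078 ] [0.5399 0.0921 0.078 ] [-0.0057  0.0809  0.018 ] [-0.0788 -0.0048  0.02  ] 0.0811231483833842 0.07894652360371962 [-0.0143  0.1243  0.    ]
yaw 0.11470740818533216
swing -0.04473833980716509
swing -4.766722114353077
shift [ 2.13 -0.04  9.97] turn [ 0.     0.001 -0.005] norm mm 101.94389547810147
[326.3464 196.1979]
```

Emit:
play_rows(
  moves=[
    [[1, 0, 5], [0, 0, -0.03], 4.5],
    [[2.1, -0.05, 10], [0, 0, -0.03], 4.5],
    [[2.1, -0.05, 13], [0, 0, -0.03], 4.5],
    [[2.1, -0.05, 13], [0, 0, -0.03], 4.5],
    [[2.1, -0.05, 13], [0, 0, -0.03], 4.5],
  ],
)

```text
time: 4.2
ee_pos: [0.5494, 0.0491, 0.1011]
eef_rot: [0.684, 0.73, 0.001, 0.001]
ft_force: [0.8, 0.7, 0.9]
width: 0.0449
```

```bash
python3 -c "
from h import *
s=read_state();print(s['ee_pos'],tyaw(),s['width'])
w=snap('wrist','w2.png');p=snap('scene','s2.png')
cv2.imwrite('pics/s2c.png',cv2.resize(p['frame'][170:390,200:500,::-1],(800,587)))
go([.5485,.0487,.06],.066)
"
```

```text
[0.54937081 0.04910968 0.1010521 ] 0.0654596766091167 0.04494366622450701
shift [-0.04 -0.12  4.13] turn [ 0.003  0.    -0.001] norm mm 41.29007861613254
```

View pics/w2.png

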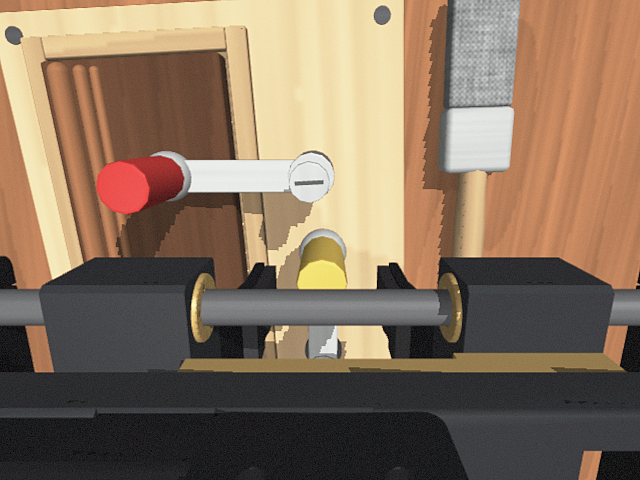

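View pics/s2c.png

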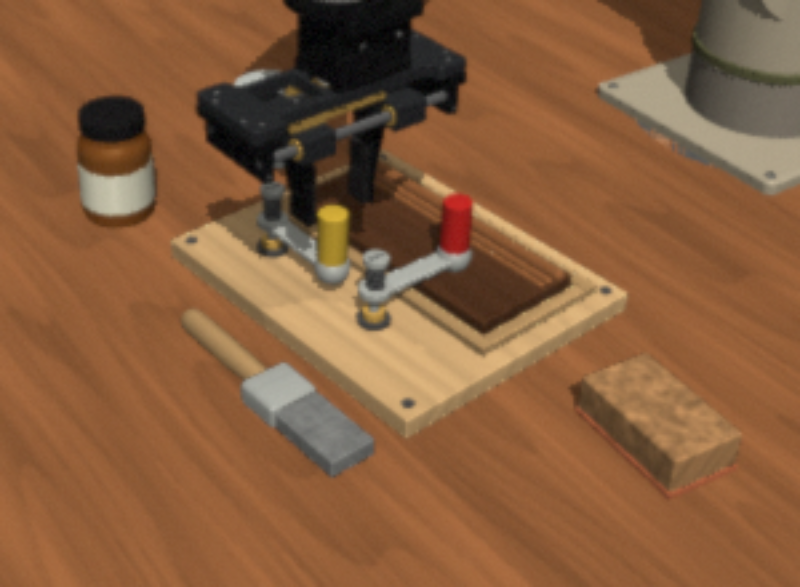

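```bash
python3 -c "
from h import *
p=camera('scene');q=camera('side')
for z in(.101,.096):
  for c in (p,q):
    u=proj(c,[.5494,.0491,z]);print(z,u,(u-[200,170])*2.6667)
cv2.imwrite('pics/d3c.png',cv2.resize(q['frame'][170:390,200:500,::-1],(800,587)))
"
```

```text
0.101 [323.41815753 247.92410537] [329.11920068 207.8002118 ]
0.101 [313.1415733  234.47495613] [301.71463353 171.93536551]
0.096 [323.37770339 250.00843246] [329.01132163 213.35848685]
0.096 [313.22378055 236.51808715] [301.93385558 177.38378301]
```

View pics/d3c.png

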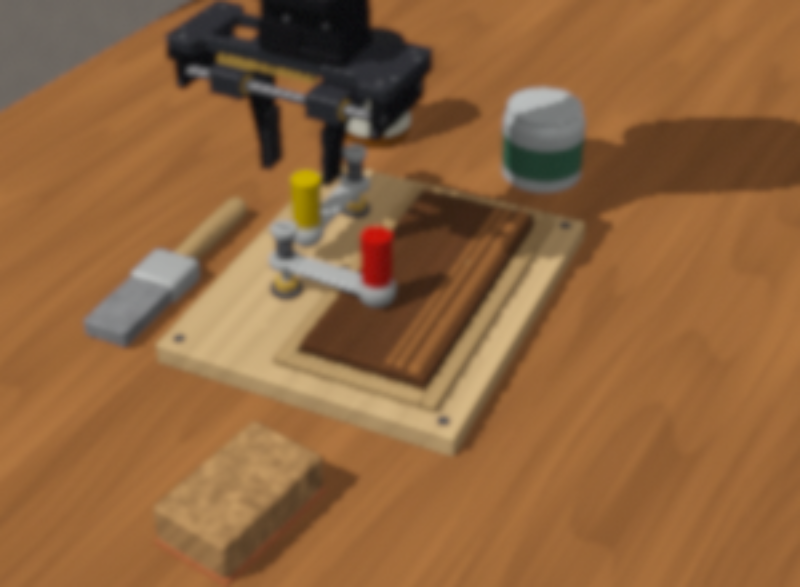

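Emit:
play_rows(
  moves=[
    [[0, -0.1, 2.5], [0, 0, 0], 4.3],
    [[0, -0.1, 4.1], [0, 0, 0], 4.3],
    [[0, -0.1, 4.1], [0, 0, 0], 4.3],
    [[0, -0.1, 4.1], [0, 0, 0], 2],
    [[0, -0.1, 4.1], [0, 0, 0], 2],
    [[0, -0.1, 4.1], [0, 0, 0], 2],
    [[0, -0.1, 4.1], [0, 0, 0], 2],
    [[0, -0.1, 4.1], [0, 0, 0], 2],
  ],
  grip_force=15,
)

```text
time: 5.4
ee_pos: [0.5478, 0.0493, 0.0588]
eef_rot: [0.683, 0.73, 0.0, 0.0]
ft_force: [-0.3, 1.3, 2.6]
width: 0.0234
```

```bash
cat > sw.py <<'E'
from h import *
import sys
# pivot, s0 -> s1, rows in tool frame from current measured pose
def plan(piv,jy,s0,s1,n,r=.08,z=None,dz=0):
    s=read_state();R=Ro.from_quat(s['eef_rot']);a0=np.pi/2+jy+s0
    for i in range(1,n+1):
        t=s0+(s1-s0)*i/n; a=np.pi/2+jy+t
        d=r*np.array([np.cos(a)-np.cos(a0),np.sin(a)-np.sin(a0),0])+[0,0,dz*i/n]
        print(np.round(R.inv().apply(d)*100,2).tolist(),round(-(t-s0),3))
E
python3 -c "
from sw import *
s=read_state();print(s['ee_pos'],tyaw(),s['width'],s['ft_force'],s['joint_positions'])
e=s['ee_pos'];P=np.array([.553,-.031]);d=e[:2]-P
print(np.hypot(*d),np.arctan2(d[1],d[0])-np.pi/2-.116)
plan(P,.116,-.05,1.57,12,dz=.002)
"
```

```text
[0.5477777  0.04934218 0.05881011] 0.06610728592188819 0.023375275794983788 [-0.30217854  1.30203678  2.58498922] [ 0.43455218  0.41854005 -0.72272778  1.80969649  0.31859043  1.03223595
 -0.34500156]
0.08051172745866426 -0.05109055527629759
[-0.07, -1.08, -0.02] -0.135
[-0.29, -2.13, -0.03] -0.27
[-0.65, -3.15, -0.05] -0.405
[-1.14, -4.11, -0.07] -0.54
[-1.75, -5.0, -0.09] -0.675
[-2.48, -5.79, -0.1] -0.81
[-3.31, -6.48, -0.12] -0.945
[-4.23, -7.06, -0.14] -1.08
[-5.21, -7.5, -0.16] -1.215
[-6.25, -7.81, -0.17] -1.35
[-7.31, -7.97, -0.19] -1.485
[-8.39, -7.99, -0.21] -1.62
```

Emit:
play_rows(
  moves=[
    [[-0.07, -1.08, 0], [0, 0, -0.135], 2],
    [[-0.29, -2.13, 0], [0, 0, -0.27], 2],
    [[-0.65, -3.15, -0.05], [0, 0, -0.405], 2],
    [[-1.14, -4.11, -0.1], [0, 0, -0.54], 2],
    [[-1.14, -4.11, -0.1], [0, 0, -0.54], 2],
  ],
  grip_force=20,
)

```text
time: 6.02
ee_pos: [0.5068, 0.0349, 0.0594]
eef_rot: [0.464, 0.886, -0.0, -0.0]
ft_force: [-0.5, 0.8, -1.7]
width: 0.0236
```

```bash
python3 -c "
from sw import *
s=read_state();print(s['ee_pos'],tyaw(),s['width'],s['ft_force'],s['joint_positions'])
e=s['ee_pos'];P=np.array([.553,-.031]);d=e[:2]-P
sw=np.arctan2(d[1],d[0])-np.pi/2-.116
print(np.hypot(*d),sw)
plan(P,.116,sw,1.57,8,dz=.002)
"
```

```text
[0.50679794 0.03487958 0.05944247] 0.6047197017717797 0.023575422801494734 [-0.4768825   0.75283929 -1.66457775] [ 0.58466799  0.3602626  -0.84777324  1.91026888  0.31723131  1.01081731
  0.20186053]
0.08046582937575522 0.49560509416409915
[-0.08, -1.07, -0.02] -0.134
[-0.3, -2.12, -0.05] -0.269
[-0.66, -3.13, -0.07] -0.403
[-1.15, -4.09, -0.1] -0.537
[-1.77, -4.97, -0.12] -0.671
[-2.5, -5.75, -0.15] -0.806
[-3.33, -6.44, -0.17] -0.94
[-4.24, -7.01, -0.2] -1.074
```

Emit:
play_rows(
  moves=[
    [[-0.08, -1.07, -0.05], [0, 0, -0.134], 2],
    [[-0.3, -2.12, -0.15], [0, 0, -0.269], 2],
    [[-0.66, -3.13, -0.15], [0, 0, -0.403], 2],
    [[-1.15, -4.09, -0.15], [0, 0, -0.537], 2],
    [[-1.15, -4.09, -0.15], [0, 0, -0.537], 2],
  ],
)

```text
time: 6.65
ee_pos: [0.4798, 0.0019, 0.061]
eef_rot: [0.214, 0.977, -0.0, -0.001]
ft_force: [-4.0, -0.7, 3.0]
width: 0.0233
```

```bash
python3 -c "
from sw import *
s=read_state();print(s['ee_pos'],tyaw(),s['width'],s['ft_force'],s['joint_positions'])
e=s['ee_pos'];P=np.array([.553,-.031]);d=e[:2]-P
sw=np.arctan2(d[1],d[0])-np.pi/2-.116
print(np.hypot(*d),sw)
plan(P,.116,sw,1.57,5,dz=.0)
p=snap('side','d4.png');cv2.imwrite('pics/d4c.png',cv2.resize(p['frame'][170:390,200:500,::-1],(800,587)))
"
```

```text
[0.47980367 0.00194893 0.06097336] 1.1386587065159688 0.02327209645384089 [-3.98371912 -0.65876619  2.98898674] [ 0.76337796  0.32357473 -0.95893416  1.97385865  0.31427504  1.00178498
  0.79465511]
0.08027038259955778 1.0318221076477871
[-0.05, -0.86, 0.0] -0.108
[-0.2, -1.71, 0.0] -0.215
[-0.44, -2.53, 0.0] -0.323
[-0.76, -3.33, 0.0] -0.431
[-1.17, -4.09, 0.0] -0.538
```

View pics/d4c.png

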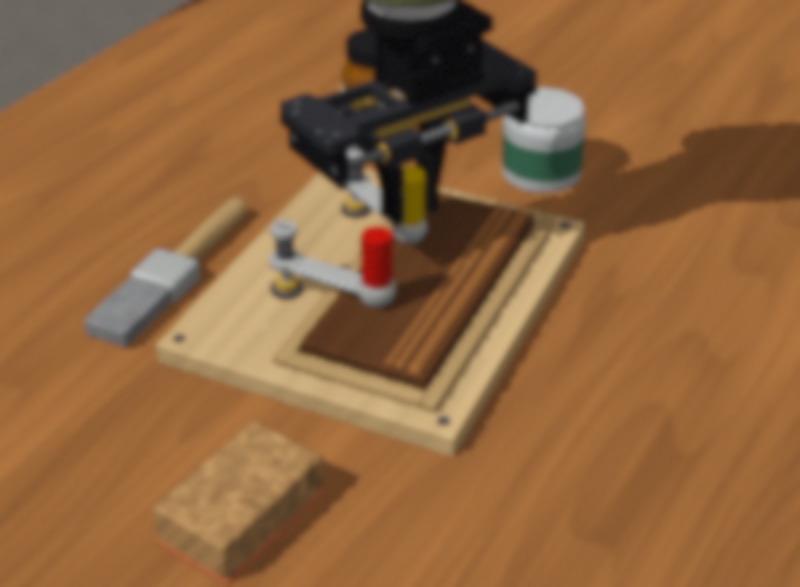

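Emit:
play_rows(
  moves=[
    [[-0.05, -0.86, 0], [0, 0, -0.108], 2],
    [[-0.2, -1.71, 0], [0, 0, -0.215], 2],
    [[-0.44, -2.53, 0], [0, 0, -0.323], 2],
    [[-0.76, -3.33, 0], [0, 0, -0.431], 2],
    [[-1.17, -4.09, 0], [0, 0, -0.538], 2],
    [[-1.17, -4.09, 0], [0, 0, -0.538], 2],
    [[-1.17, -4.09, 0], [0, 0, -0.538], 2],
  ],
)

```text
time: 7.58
ee_pos: [0.4733, -0.0403, 0.0609]
eef_rot: [-0.053, 0.999, -0.001, -0.001]
ft_force: [-6.3, -3.1, 5.2]
width: 0.0232
```

```bash
python3 -c "
from sw import *
s=read_state();print(s['ee_pos'],tyaw(),s['width'],s['ft_force'],s['joint_positions'])
e=s['ee_pos'];P=np.array([.553,-.031]);d=e[:2]-P
sw=np.arctan2(d[1],d[0])-np.pi/2-.116
print(np.hypot(*d),sw+2*np.pi)
p=snap('wrist','w5.png')
"
```

```text
[ 0.47330083 -0.04026693  0.06086293] 1.6758936307437977 0.02324457308261835 [-6.33338543 -3.14723289  5.16131389] [ 0.92740091  0.34622351 -1.04771923  1.98236826  0.35532227  1.01259589
  1.38769865]
0.08023611049132293 1.5705504393507317
```

View pics/w5.png

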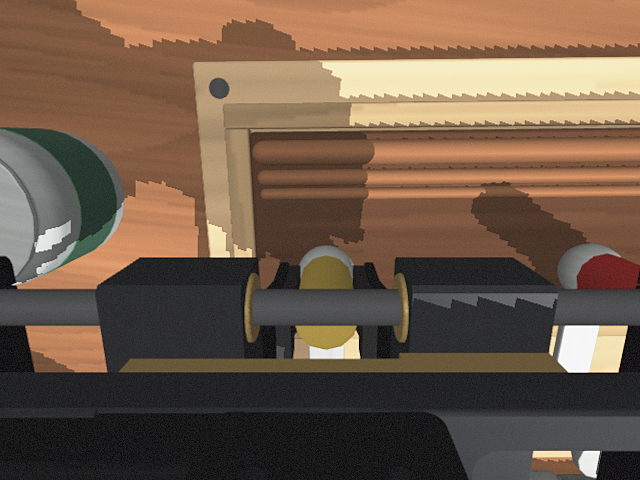

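Emit:
play_rows(
  moves=[
    [[0, 0, 0], [0, 0, 0], 4.3],
    [[0, 0, 0], [0, 0, 0], 4.3],
    [[0, 0, 0], [0, 0, 0], 4.3],
    [[0, 0, -4], [0, 0, 0], 4.3],
    [[-1, 3, -9], [0, 0, 0], 4.3],
    [[-2, 5, -13], [0, 0, 0], 4.3],
    [[-2, 5, -13], [0, 0, 0], 4.3],
    [[-2, 5, -13], [0, 0, 0], 4.3],
  ],
)

```text
time: 8.62
ee_pos: [0.488, 0.0117, 0.1904]
eef_rot: [-0.055, 0.999, -0.0, -0.0]
ft_force: [-1.0, 0.6, -0.7]
width: 0.043
```

```bash
python3 -c "
from sw import *
s=read_state();print(s['ee_pos'],tyaw(),s['width'],s['ft_force'],s['joint_positions'])
p=snap('wrist','w6.png')
p=snap('side','d6.png');cv2.imwrite('pics/d6c.png',cv2.resize(p['frame'][170:390,200:500,::-1],(800,587)))
"
```

```text
[0.4879975  0.01170493 0.19039339] 1.6802294101789963 0.04304292608841526 [-1.00493781  0.57350804 -0.69535462] [ 0.95478334  0.19738718 -1.16123951  1.81123776  0.19060269  1.25685283
  1.42136949]
```

View pics/w6.png

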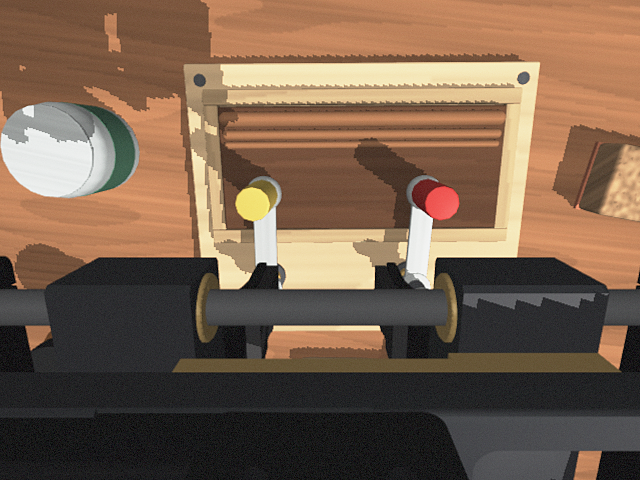

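View pics/d6c.png

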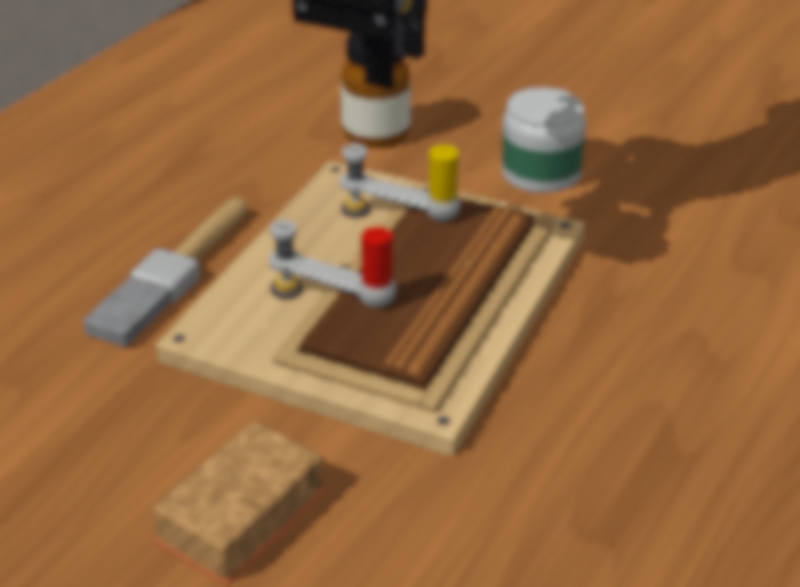

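```bash
python3 -c "
from pose import *
w=camera('wrist')
Y=atz(w,(253,201),.098);R=atz(w,(440,202),.098)
ys,xs=0,0
print(Y,R,R-Y)
for n,K,P in (('y',Y,[.553,-.031]),('r',R,[.538,.0932])):
  d=K[:2]-P;print(n,np.hypot(*d),(np.arctan2(d[1],d[0])-np.pi/2-.116)%(2*np.pi))
go([R[0],R[1],.13],.116+1.53)
"
```

```text
[ 0.471  -0.0393  0.098 ] [0.4581 0.0856 0.098 ] [-0.0129  0.1249  0.    ]
y 0.08237279076433382 1.555713090403641
r 0.08025437608546315 1.54996397772097
shift [2.11 7.69 6.  ] turn [ 0.    -0.002  0.034] norm mm 99.78599198222277
```

Emit:
play_rows(
  moves=[
    [[1, 4, 1], [0, 0, 0.03], 4.3],
    [[2, 7.7, 3], [0, 0, 0.03], 4.3],
    [[2, 7.7, 6], [0, 0, 0.03], 4.3],
    [[2, 7.7, 6], [0, 0, 0.03], 4.3],
    [[2, 7.7, 6], [0, 0, 0.03], 4.3],
  ],
)

```text
time: 9.4
ee_pos: [0.4602, 0.0862, 0.1316]
eef_rot: [-0.04, 0.999, 0.0, -0.0]
ft_force: [0.6, -0.4, 0.9]
width: 0.0428
```

```bash
python3 -c "
from sw import *
s=read_state();print(s['ee_pos'],tyaw(),s['width'],s['joint_positions'])
p=snap('wrist','w7.png')
go([.4590,.0859,.061],.116+1.54)
"
```

```text
[0.46024612 0.08620114 0.13157627] 1.6501272168487697 0.04277787343773493 [ 0.81556963  0.22824121 -1.18356554  1.9295389   0.23262288  1.13494065
  1.19174974]
shift [ 0.16 -0.01  7.09] turn [ 0.     0.001 -0.006] norm mm 70.89663804265837
```

View pics/w7.png

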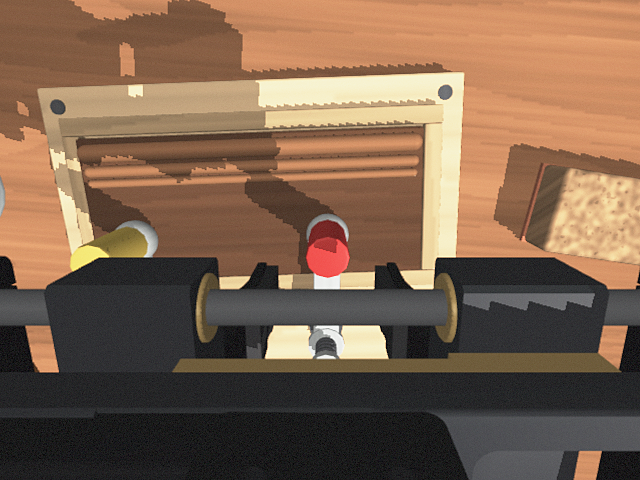

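Red knob at (327,250) is centred between the fingers; lower and grip.

Emit:
play_rows(
  moves=[
    [[0.1, 0, 4], [0, 0, 0], 4.3],
    [[0.1, 0, 7.1], [0, 0, 0], 4.3],
    [[0.1, 0, 7.1], [0, 0, 0], 4.3],
    [[0.1, 0, 7.1], [0, 0, 0], 2],
    [[0.1, 0, 7.1], [0, 0, 0], 2],
    [[0.1, 0, 7.1], [0, 0, 0], 2],
    [[0.1, 0, 7.1], [0, 0, 0], 2],
    [[0.1, 0, 7.1], [0, 0, 0], 2],
  ],
)

```text
time: 10.45
ee_pos: [0.4597, 0.0864, 0.0609]
eef_rot: [-0.04, 0.999, -0.0, 0.001]
ft_force: [-0.8, -1.4, 7.7]
width: 0.0238
```

```bash
python3 -c "
from sw import *
s=read_state();print(s['ee_pos'],tyaw(),s['width'],s['ft_force'],s['joint_positions'])
e=s['ee_pos'];P=np.array([.5385,.0935]);d=e[:2]-P
sw=(np.arctan2(d[1],d[0])-np.pi/2-.116)%(2*np.pi)
print(np.hypot(*d),sw)
plan(P,.116,sw,.05,12)
"
```

```text
[0.45969842 0.08638662 0.06085956] 1.6508958909335796 0.02380704245860755 [-0.81854468 -1.41451869  7.6622196 ] [ 0.7137294   0.34793291 -1.10754645  2.00109948  0.3695472   1.01040765
  1.07960319]
0.079121988323847 1.5448218109207836
[-0.05, 0.99, -0.0] 0.125
[-0.23, 1.97, -0.0] 0.249
[-0.52, 2.93, -0.0] 0.374
[-0.93, 3.83, -0.0] 0.498
[-1.46, 4.68, -0.0] 0.623
[-2.08, 5.46, 0.0] 0.747
[-2.79, 6.15, 0.0] 0.872
[-3.59, 6.75, 0.0] 0.997
[-4.45, 7.25, 0.0] 1.121
[-5.37, 7.63, 0.0] 1.246
[-6.33, 7.9, 0.01] 1.37
[-7.31, 8.05, 0.01] 1.495
```

Emit:
play_rows(
  moves=[
    [[-0.05, 0.99, 0], [0, 0, 0.125], 2],
    [[-0.23, 1.97, 0], [0, 0, 0.249], 2],
    [[-0.52, 2.93, 0], [0, 0, 0.374], 2],
    [[-0.93, 3.83, 0], [0, 0, 0.498], 2],
    [[-1.46, 4.68, 0], [0, 0, 0.623], 2],
    [[-2.08, 5.46, 0], [0, 0, 0.747], 2],
    [[-2.08, 5.46, 0], [0, 0, 0.747], 2],
  ],
)

```text
time: 11.32
ee_pos: [0.477, 0.1423, 0.0609]
eef_rot: [0.328, 0.945, 0.0, 0.001]
ft_force: [4.1, -2.2, 4.3]
width: 0.023
```

```bash
python3 -c "
from sw import *
s=read_state();print(s['ee_pos'],tyaw(),s['width'],s['ft_force'],s['joint_positions'])
e=s['ee_pos'];P=np.array([.5385,.0935]);d=e[:2]-P
sw=(np.arctan2(d[1],d[0])-np.pi/2-.116)%(2*np.pi)
print(np.hypot(*d),sw)
plan(P,.116,sw,.05,6,dz=-.002)
"
```

```text
[0.47695696 0.14227474 0.06092127] 0.9016219278052962 0.023007543562018284 [ 4.1202833  -2.2445673   4.28831318] [ 0.44604938  0.36091144 -0.93934515  1.93411479  0.34465654  1.0134523
  0.25338364]
0.07852719754586304 0.7846265013568928
[-0.06, 0.98, 0.03] 0.122
[-0.24, 1.94, 0.07] 0.245
[-0.54, 2.87, 0.11] 0.367
[-0.94, 3.76, 0.14] 0.49
[-1.46, 4.6, 0.18] 0.612
[-2.07, 5.36, 0.21] 0.735
```

Emit:
play_rows(
  moves=[
    [[-0.06, 0.98, 0], [0, 0, 0.122], 2],
    [[-0.24, 1.94, 0], [0, 0, 0.245], 2],
    [[-0.54, 2.87, 0.1], [0, 0, 0.367], 2],
    [[-0.94, 3.76, 0.1], [0, 0, 0.49], 2],
    [[-1.46, 4.6, 0.2], [0, 0, 0.612], 2],
    [[-2.07, 5.36, 0.2], [0, 0, 0.735], 2],
    [[-2.07, 5.36, 0.2], [0, 0, 0.735], 2],
    [[-2.07, 5.36, 0.2], [0, 0, 0.735], 2],
  ],
)

```text
time: 12.32
ee_pos: [0.5247, 0.1708, 0.058]
eef_rot: [0.644, 0.765, -0.0, 0.0]
ft_force: [2.1, -4.4, 3.0]
width: 0.0235
```

```bash
python3 -c "
from sw import *
s=read_state();print(s['ee_pos'],tyaw(),s['width'],s['ft_force'],s['joint_positions'])
e=s['ee_pos'];P=np.array([.5385,.0935]);d=e[:2]-P
print(np.hypot(*d),(np.arctan2(d[1],d[0])-np.pi/2-.116))
"
```

```text
[0.52469177 0.17084968 0.05804321] 0.17155975225895945 0.023518427072160286 [ 2.0954236  -4.37342953  2.98178053] [ 0.23618928  0.43531301 -0.75958987  1.8033878   0.34477286  1.04023025
 -0.483038  ]
0.07857251309036548 0.060656067957281054
```

Emit:
play_rows(
  moves=[
    [[0, 0, 0], [0, 0, 0], 4.5],
    [[0, 0, 0], [0, 0, 0], 4.5],
    [[0, 0, 0], [0, 0, 0], 4.5],
    [[0, 0, -5], [0, 0, 0], 4.5],
    [[0, 0, -11], [0, 0, 0], 4.5],
    [[-6, 0, -17], [0, 0, 0], 4.5],
    [[-12, 0, -21], [0, 0, 0], 4.5],
    [[-18, 0, -21], [0, 0, 0], 4.5],
  ],
)

```text
time: 13.32
ee_pos: [0.5516, 0.0184, 0.2654]
eef_rot: [0.644, 0.765, 0.001, 0.001]
ft_force: [1.3, 0.2, 0.5]
width: 0.0451
```

Emit:
play_rows(
  moves=[
    [[-6, 0, 0], [0, 0, 0], 4.5],
    [[-8, 0, 0], [0, 0, 0], 4.5],
    [[-8, 0, 0], [0, 0, 0], 4.5],
    [[-8, 0, 0], [0, 0, 0], 4.5],
  ],
)

```text
time: 13.82
ee_pos: [0.5642, -0.0579, 0.2627]
eef_rot: [0.644, 0.765, 0.0, -0.0]
ft_force: [-0.1, 0.7, 0.5]
width: 0.0448
```

```bash
python3 -c "
from sw import *
s=read_state();print(s['ee_pos'],tyaw(),s['width'],s['ft_force'],s['joint_positions'])
p=snap('wrist','w8.png')
p=snap('side','d8.png');cv2.imwrite('pics/d8c.png',cv2.resize(p['frame'][170:390,200:500,::-1],(800,587)))
p=snap('scene','s8.png');cv2.imwrite('pics/s8c.png',cv2.resize(p['frame'][170:390,200:500,::-1],(800,587)))
"
```

```text
[ 0.56418709 -0.05791007  0.26269938] 0.17208784600198843 0.04483900076305514 [-0.12529367  0.70084624  0.50690291] [ 0.61068879  0.25558726 -0.70128614  1.52702875  0.16489973  1.41951395
  0.07265623]
```

View pics/w8.png

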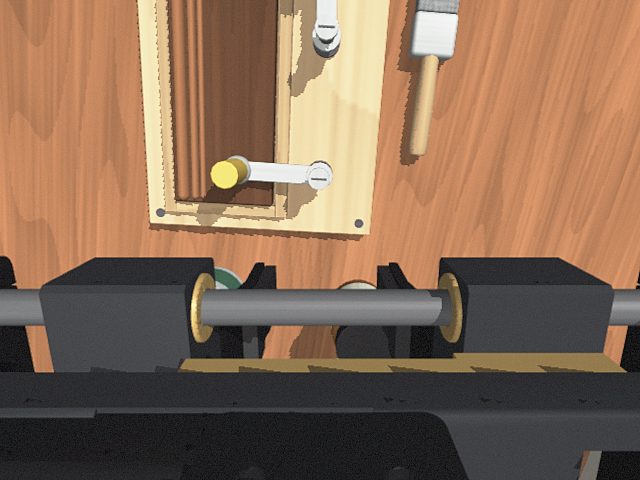

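View pics/d8c.png

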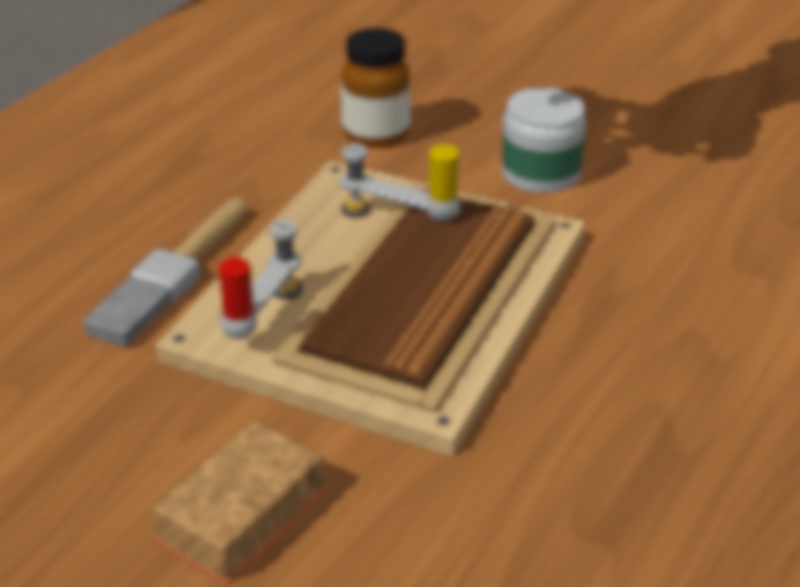

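View pics/s8c.png

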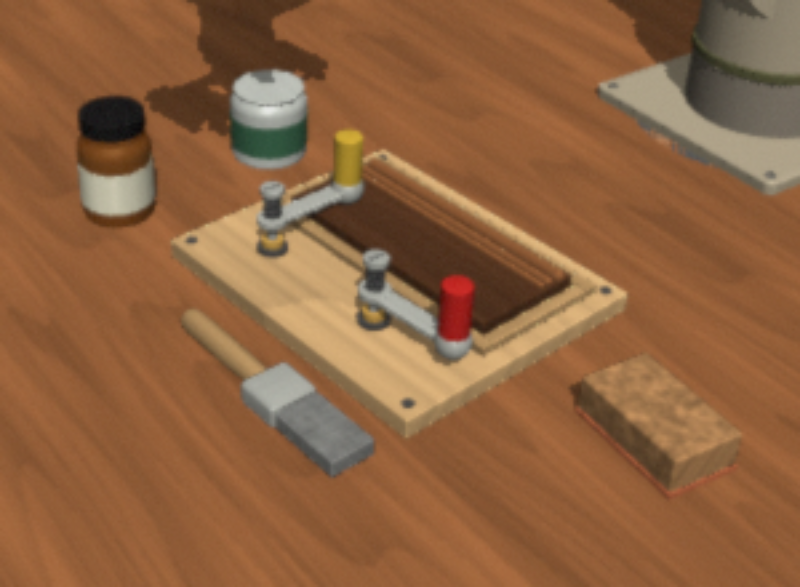

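```bash
python3 -c "
from pose import *
w=camera('wrist')
Y=atz(w,(224.5,174.5),.098);P=atz(w,(319,177),.078);a=atz(w,(160.5,212.5),.018);b=atz(w,(359,223.5),.018);R=atz(w,(326.5,32),.078)
d=Y-P;j=np.arctan2(*(b-a)[[1,0]]);r=R-P
print(Y,P,np.hypot(*d[:2]),'jigyaw',j,np.arctan2(-r[0],r[1]),'swing',(np.arctan2(d[1],d[0])-np.pi/2-j)%(2*np.pi))
"
```

```text
[ 0.4746 -0.0401  0.098 ] [ 0.5539 -0.0306  0.078 ] 0.0799017646908335 jigyaw 0.11462605300006123 0.11512538207680126 swing 1.5743727990882164
```

Yellow is at 1.574 rad and square, and red is well off the panel. Handing in.

```bash
python3 -c "
from bench import *
print(close_job())"
```

```text
the job is handed in; nothing more can be done
None
```

I swung the yellow clip onto the panel first, then swung the red clip off it, and handed the job in with the gripper well clear. The clock read about 14 s.

- **Yellow clip:** the last wrist picture puts it at 1.574 rad, which is square, at the expected 80 mm radius. An earlier reading, taken just after I let go of it, gave 1.556 rad and 82 mm. The pictures show its nose on the panel. I did not measure how hard it presses.
- **Red clip:** it was at about 0.06 rad when released, judged from the tool position, so below the 0.41 limit. The scene and side views show no part of it above the wood.
- **Panel and surroundings:** the panel still lies in its frame. The brush, block, tin and jar look unmoved by eye; I did not measure them again. The wrist force readings I saw, taken at the end of each move, stayed under about 9 N.

No check failed. The only disagreements were a few millimetres between cameras in the first position estimates.

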